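Clamp a seal blank in the engraving bed

ROBOT

A 6-joint arm with a two-finger parallel gripper is mounted at the origin on the work surface. World frame = base frame: x ahead of the robot, y to its left, z up, the work surface at z = 0. Lengths are in m, angles in degrees, forces in N, time in s.
With the tool pointing down it reaches from about 0.375 to 0.9 m from the base axis. Payload 3.1 kg.
Tool frame: the origin (TCP) lies at the very end of the fingers, on their centre line; the grasp point (between the pads) lies bot.hold_point_z behind it (bot.hold_point_z is the distance from the TCP to the grasp point, in m); z points along the fingers, y is the line along which they close (so a half turn about z gives the same grasp; the last joint's range is limited). The gripper opens to 87 mm and grips with 3 to 60 N. Pads are 19 mm wide; open, the fingers measure 117 mm over their backs; the gripper's body (75 mm by 190 mm) begins 51 mm behind the grasp point.
Start: joints at [-10.227, 30.224, 82.088, -0, 67.689, -10.227], TCP at [0.625, 0, 0.223] pointing down, gripper open.
Joint ranges: [-176.69, 176.69], [-43.24, 126.21], [12.49, 139.97], [-82, 262], [0, 151.66], [-163.58, 163.58]. Speed limits (degrees/s): [159.86, 159.86, 180, 180, 180, 180].

INTERFACE

Orientations are given as a 3x3 rotation matrix whose columns are the frame's x, y, z axes.
In Python, from rig import bot gives the robot as it stands.
- The arm moves only by the tool apply_moves, never from a script. Its argument "plan" is one flat list of numbers, 4 for each row, row after row: the shift along the world's x, y, z normalised to -1 to 1, where 1 is 0.05 m, then the turn about the world's z normalised to -1 to 1, where 1 is 10 degrees. A call has 1 to 12 rows; each row shifts and turns the commanded pose from where the row before left it; what a row does not reach is not made up. A row lasts 1/8 s, in which the tool goes at most 62.5 mm and 10.7 degrees, less where a joint would pass 70% of its speed; a pose out of reach is approached as far as the arm can. A call with a number of a shift or a turn outside -1 to 1 is refused whole. A call with a gripper value outside its range is refused whole. "grip" is the closure, from -1 (fully open) to 1 (shut), so that 0 is half open, set as the call begins (left out, the last holds). The fingers move at their own pace and stop on an object; the grip force is fixed at half the most. Time passes only in rows, so rows that do not move let the fingers close. It gives the time, the measured TCP pose, the force, the opening and the grip force at its end, in the units of the state.
- bot.read_state(): the state, without advancing time (a new reading comes with each control period).
- bot.capture(name): name is "scene" or "side" or "wrist"; returns (picture, depth): 420x560x3 uint8, red, green, blue; 420x560 float32, m along the optical axis (not along the pixel's ray), 0 where there is no reading.
- bot.camera_info(name): a dict with "vertical_fov" (degrees; the focal length in pixels is half the picture's height over the tangent of half this angle, whatever the lens; pixels are square), "cx", "cy" (the principal point, pixels), "rvec" (rotation vector, rad) and "tvec" (3), from world to camera coordinates, as OpenCV has them; the wrist camera has in their place "mount" (4x4, takes a point from camera to tool coordinates, whose origin is the TCP and whose axes are the flange's). Camera axes: x right, y down, z forward; pixel columns grow to the right and rows downward; lengths in m; the calibration is good to about 2 mm. A picture is of the moment at which its call begins: read the wrist's pose just before it. camera_info takes no time and is no camera call.
- bot.hand_in(): hands the job in; it is judged then, once.
Trained networks look in the newest picture that a camera, given by its name, has taken for a name from the list of things; names that differ only in an ending like _2 or _b are one class to them, and where a whole thing is asked for, a point or a joint stands for the part that bears it (a point fixed in the world has none). Each returns a list of dicts, best first, with "p" (0 to 1); they miss things now and then, are a little off and sometimes report something else, mostly with a low value. They report only what shows in the picture. A call takes as long as a camera call. They do not tell look-alikes from the thing itself.
- bot.outline_of(camera, target): "mask" (420x560 bool, what is visible of it) and "xy" ([column, row] as shares, 0 to 1, of the picture: columns of its width, rows of its height, amid what is visible of it).
- bot.pinpoint(camera, target): "xy" ([column, row] as shares, 0 to 1, of the picture: columns of its width, rows of its height: a listed point, or the origin of a listed thing).
The state is a dict: "time_s": time; "joint_positions": joint angles; "qvel": joint speeds; "tau": joint torques, N m; "position": TCP position; "tcp_rot": TCP orientation; "force": force on the tool from outside, world axes, zero at the start; "moment": the same for the moment, N m; "opening": opening from 0.0 (shut) to 1.0 (fully open); "grasp_force": force on a finger pad.
Only numpy, scipy, OpenCV 4.12 (cv2) and the standard library are available. Lean on these libraries where they do the work, as an engineer would, in place of code of your own. Each camera call takes 0.05 s, during which the arm holds its last target. There are 200 camera calls.

TASK

Push the stone blank along the engraving bed until it is fully home against the back stop, then push the clamp lever over its dead point until it snaps into lock, so that the blank is clamped there. Do it by pushing only: do not lift or tip the blank, leave the other things on the table alone, and take the hand away at the end.

Things in the scene. Friction and masses are not known exactly. Their poses are not given: they have to be found in the camera images.
- bed: Dark steel engraving bed, fixed to the table. Plate 12 mm thick, bed x -105 to +55, y -180 to +45 mm. Origin on the table top, under the centre of the blank's home place; x points away from the robot to the back stop, y to the side fence, z up. A plunger driven by the lever comes along +y at x = 0, 24 mm above the table, through a guide block (y -69 to -57 mm, top 38 mm above the table).
- back_stop (a point): Middle of the back stop's face (facing bed -x), at bed x = +20 mm, 28 mm above the table. The stop is an upright steel block 66 mm wide, its top 44 mm above the table.
- side_fence (a point): Middle of the top edge of the low side rail's face (facing bed -y), at bed x = -40, y = +20 mm, 28 mm above the table. The rail runs from x = -100 to +20 mm.
- blank: Loose square block of pale stone, 40 x 40 mm, 45 mm tall, 0.13 to 0.27 kg, standing on the bed. Origin: centre of its underside, 12 mm above the table. Starts square to the bed within 0.05 rad, at bed x -60 to -35, y -6 to -3 mm. Home: x = 0, and y = 0 once the clamp presses it to the fence. Friction on the plate 0.5 to 0.7: push it low, just above the fence, or it tips.
- pad: Round rubber pad, 20 mm across, on the plunger's end, sprung (2 N/mm); origin at the centre of its face. With the lever open the face is 24 mm short of the blank's side; locked, it presses the blank to the fence with about 5 N.
- clamp_lever (a joint): Lever angle, 0 to 1.8 rad, about the vertical axis at lever_pivot, growing anticlockwise seen from above. The handle points at (value - 1.85) rad from bed +x: at the start (0.05 to 0.4) roughly to -y; locked, along +x. Dead point 1.5: short of it a spring throws it back to about 0.3; past it, it snaps to its stop at 1.8 and stays. Takes up to 8 N at the grip, most near 0.9.
- lever_pivot (a point): Point on the lever's vertical pivot axis, 52 mm above the table at the handle's mid height, bed x = 0, y = -130 mm.
- lever_grip (a point): Centre of the lever's black rubber grip, a level bar 20 mm across, 100 mm from the pivot and 52 mm above the table; the grip runs from 58 to 140 mm from the pivot. Only table or base plate lies beneath it.
- spare_seal: Bystander: slim brown seal, 24 x 24 x 60 mm, standing on the table beyond the fence. Origin: centre of its underside.
- cup: Bystander: paper drink cup with lid, 84 mm across, 121 mm tall, with a straw to 168 mm, on the lever side of the bed. Origin: centre of its underside.
- carton: Bystander: cardboard box, 94 x 114 x 52 mm, behind the bed. Origin: centre of its underside.
- brush: Bystander: black brush, 170 mm long, lying on the table. Origin: underside of its middle.
Things that resemble listed ones, but are neither listed nor needed, are in the scene too. Of the things shaped like the blank, the marble one is meant.

How it is judged:
By the outcome, as a careful person would: the job done as asked, in the order asked, and still so for the second after the job is handed in, with the robot touching nothing.
It also fails if it takes over 48 s, if anything falls off the work surface, if the arm or the gripper's body presses on something with over 40 N, if the wrist force passes 120 N, or if a joint passes its speed limit or range.

## Working session

There is one attempt and no reset: what is moved stays moved. The work goes in short steps, Python scripts to look and compute and a tool call to move; the robot and the scene stay as the last step left them, time stands still between calls to the robot, and variables do not carry over. Pictures are saved under pics/ and viewed, at most 10 in all, crops included, and the job is handed in when it is done.

Besides the shell and the picture viewer there is one more tool, called after "Emit:" as name(argument=value, ...) on one line, values as JSON. apply_moves: Moves the arm, as the interface text tells. Its arguments: {"type":"object","properties":{"plan":{"type":"array","items":{"type":"number"}},"grip":{"type":"number"}},"required":["plan"]}

```bash
mkdir -p pics; ls
cat > h.py <<'E'
import numpy as np, cv2
from rig import bot
def cam(n, st=None):
    i=bot.camera_info(n); f=210/np.tan(np.radians(i["vertical_fov"]/2))
    if n=="wrist":
        T=np.eye(4); T[:3,:3]=np.array(st["tcp_rot"]); T[:3,3]=st["position"]; T=T@np.array(i["mount"])
        return f,i["cx"],i["cy"],T[:3,:3],T[:3,3]
    R=cv2.Rodrigues(np.array(i["rvec"],float))[0].T
    return f,i["cx"],i["cy"],R,-R@np.array(i["tvec"],float).ravel()
def onz(c,xy,z):  # share xy -> world at height z
    f,cx,cy,R,o=c; d=R@np.array([(xy[0]*560-cx)/f,(xy[1]*420-cy)/f,1]); return o+d*(z-o[2])/d[2]
def cloud(c,D):
    f,cx,cy,R,o=c; v,u=np.mgrid[:420,:560]
    return np.stack([(u-cx)/f*D,(v-cy)/f*D,D],-1)@R.T+o
def proj(c,P):
    f,cx,cy,R,o=c; q=R.T@(np.array(P)-o); return q[:2]/q[2]*f+[cx,cy]
E
cat > a.py <<'E'
from h import *
Z=dict(back_stop=.028,side_fence=.028,lever_pivot=.052,lever_grip=.052,blank=.012,pad=.024,bed=0,cup=0,carton=0,brush=0,spare_seal=0)
for n in ["scene","side"]:
    im,D=bot.capture(n); cv2.imwrite(f"pics/{n}0.png",im[:,:,::-1]); c=cam(n); P=cloud(c,D)
    for t,z in Z.items():
        for r in bot.pinpoint(n,t)[:3]:
            u,v=int(r["xy"][0]*560),int(r["xy"][1]*420)
            print(n,t,round(r["p"],2),(u,v),onz(c,r["xy"],z).round(4),P[min(v,419),min(u,559)].round(3))
print(bot.read_state()["time_s"], bot.hold_point_z)
E
python3 a.py
```

```text
pics
scene back_stop 0.66 (317, 208) [0.574  0.1405 0.028 ] [0.701 0.02  0.331]
scene side_fence 0.88 (308, 184) [0.5081 0.1626 0.028 ] [0.512 0.157 0.041]
scene lever_pivot 0.83 (260, 215) [0.5248 0.0106 0.052 ] [0.528 0.008 0.063]
scene lever_grip 0.86 (220, 231) [ 0.508 -0.088  0.052] [ 0.514 -0.09   0.067]
scene blank 0.63 (326, 156) [0.4565 0.2577 0.012 ] [0.467 0.247 0.036]
scene blank 0.49 (299, 192) [0.506  0.1385 0.012 ] [0.653 0.018 0.319]
scene pad 0.54 (217, 232) [ 0.4924 -0.0896  0.024 ] [ 0.51  -0.096  0.062]
scene bed 0.63 (310, 206) [0.5485 0.1394 0.    ] [0.693 0.011 0.333]
scene cup 0.85 (158, 280) [ 0.5091 -0.2579  0.    ] [ 0.551 -0.261  0.09 ]
scene carton 0.69 (359, 250) [0.7106 0.1648 0.    ] [0.723 0.143 0.052]
scene spare_seal 0.69 (361, 252) [0.7167 0.1663 0.    ] [0.729 0.145 0.05 ]
scene spare_seal 0.6 (356, 195) [0.5877 0.2545 0.    ] [0.597 0.241 0.027]
side back_stop 0.62 (275, 252) [0.5688 0.1272 0.028 ] [0.571 0.124 0.026]
side side_fence 0.63 (298, 264) [0.5157 0.1649 0.028 ] [0.519 0.145 0.012]
side lever_pivot 0.56 (298, 211) [ 0.5273 -0.0013  0.052 ] [0.527 0.015 0.065]
side lever_grip 0.96 (305, 195) [ 0.5135 -0.0806  0.052 ] [ 0.515 -0.067  0.061]
side blank 0.84 (308, 265) [0.4972 0.1491 0.012 ] [0.497 0.163 0.025]
side blank 0.81 (327, 311) [0.4553 0.2788 0.012 ] [0.456 0.282 0.015]
side blank 0.66 (377, 261) [0.3479 0.1252 0.012 ] [0.351 0.129 0.017]
side pad 0.38 (285, 246) [0.5495 0.099  0.024 ] [0.551 0.099 0.024]
side bed 0.82 (283, 266) [0.5507 0.1402 0.    ] [0.549 0.171 0.027]
side cup 0.74 (309, 179) [ 0.5099 -0.2668  0.    ] [ 0.511 -0.228  0.021]
side carton 0.56 (209, 268) [0.7107 0.1597 0.    ] [0.693 0.215 0.049]
side brush 0.57 (239, 362) [0.6017 0.3964 0.    ] [0.599 0.411 0.019]
side spare_seal 0.89 (250, 298) [0.6072 0.2448 0.    ] [0.603 0.267 0.024]
1.2 0.0187
```

View pics/scene0.png

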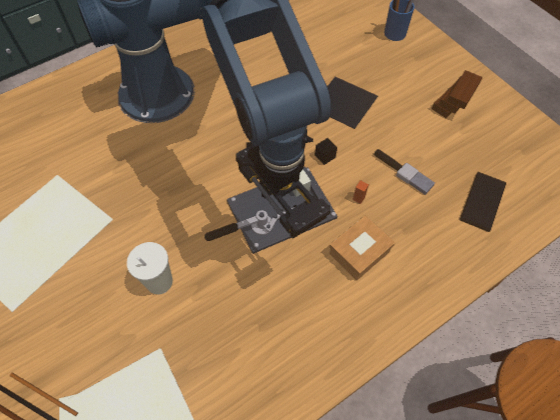

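View pics/side0.png

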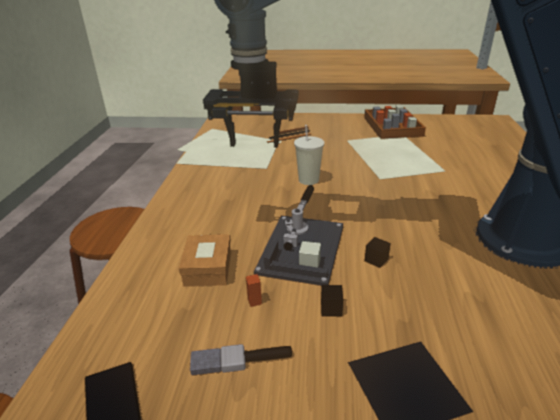

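The scene view shows the bed around (285,210), with the blank half hidden by the arm at (303,180). The side view shows the pale blank at (310,254), the dark look-alike blocks at (332,300) and (377,251), and the lever grip at (306,195), pointing to the cup. I'll move over the bed for a wrist view.

Emit:
apply_moves(plan=[-0.5,0.4,0.5,0,-0.5,0.4,0.5,0,-0.5,0.4,0.5,0,-0.5,0.2,0.3,0,0,0,0,0,0,0,0,0], grip=1)

```text
time_s: 1.95
position: [0.5256, 0.0697, 0.3124]
tcp_rot: [[0.0, 1.0, 0.001], [1.0, -0.0, -0.0], [-0.0, 0.001, -1.0]]
force: [-0.0, 0.7, 0.1]
opening: 0.4
grasp_force: 0.0
```

```bash
cat > w.py <<'E'
from h import *
import sys
Z=dict(back_stop=.028,side_fence=.028,lever_pivot=.052,lever_grip=.052,blank=.012,pad=.024,bed=0)
st=bot.read_state(); im,D=bot.capture("wrist"); k=sys.argv[1]; cv2.imwrite(f"pics/w{k}.png",im[:,:,::-1]); c=cam("wrist",st); np.savez(f"w{k}.npz",im=im,D=D,P=cloud(c,D))
print(st["time_s"],st["position"],np.array(st["tcp_rot"]).round(3).tolist(),st["force"],st["opening"]); print(np.array(bot.camera_info("wrist")["mount"]).round(3))
P=cloud(c,D)
for t,z in Z.items():
    for r in bot.pinpoint("wrist",t)[:3]:
        u,v=int(r["xy"][0]*560),int(r["xy"][1]*420)
        print(t,round(r["p"],2),(u,v),onz(c,r["xy"],z).round(4),P[min(v,419),min(u,559)].round(3))
E
python3 w.py 1
```

```text
1.95 [0.5255688  0.06972371 0.31235393] [[0.0, 1.0, 0.001], [1.0, -0.0, -0.0], [-0.0, 0.001, -1.0]] [-0.03919958  0.66033544  0.08234089] 0.40037078198303927
[[-0.    -0.963 -0.271  0.074]
 [ 1.    -0.     0.    -0.   ]
 [-0.    -0.271  0.963 -0.163]
 [ 0.     0.     0.     1.   ]]
back_stop 0.6 (309, 115) [0.5695 0.1396 0.028 ] [0.57  0.14  0.013]
lever_pivot 0.71 (279, 219) [0.5327 0.0105 0.052 ] [0.531 0.016 0.066]
lever_pivot 0.49 (337, 19) [0.5952 0.2421 0.052 ] [0.593 0.24  0.061]
lever_grip 0.89 (266, 287) [ 0.5154 -0.0856  0.052 ] [0.523 0.102 0.399]
blank 0.94 (210, 10) [0.449  0.2606 0.012 ] [0.454 0.253 0.045]
blank 0.73 (144, 142) [0.3546 0.1051 0.012 ] [0.367 0.109 0.047]
blank 0.6 (252, 112) [0.4971 0.1437 0.012 ] [0.5   0.144 0.058]
pad 0.43 (285, 144) [0.5398 0.1029 0.024 ] [0.54  0.103 0.014]
bed 0.79 (296, 116) [0.5556 0.1377 0.    ] [0.554 0.139 0.012]
```

View pics/w1.png

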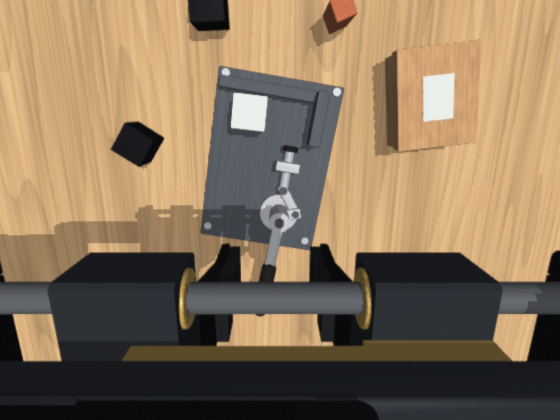

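The wrist view shows the whole bed. The marble blank is at (249,112), the back stop at (318,118), the pad at (290,149), the pivot at (279,215) and the grip at (266,285). Now I'll fit the geometry from the depth.

```bash
cat > fit.py <<'E'
from h import *
import sys
d=np.load(f"w{sys.argv[1]}.npz"); P=d["P"]; im=d["im"].astype(int)
reg=(P[...,0]>.42)&(P[...,0]<.65)&(P[...,1]>-.09)&(P[...,1]<.25)
dark=im.max(2)<110; z=P[...,2]
br=reg&(im.min(2)>170)&(z>.045)&(z<.07)
def rect(m):
    m=cv2.morphologyEx(m.astype(np.uint8),cv2.MORPH_OPEN,np.ones((3,3)))
    n,l,s,_=cv2.connectedComponentsWithStats(m); k=1+s[1:,4].argmax(); q=P[l==k]
    r=cv2.minAreaRect((q[:,:2]*1000).astype(np.float32)); return r,np.median(q[:,2]),len(q)
print("blank top",rect(br))
pl=reg&(z>.006)&(z<.03)&((im[...,0]-im[...,2])<30)
print("plate",rect(pl))
for lo,hi,nm in [(.037,.05,"stop/guide"),(.022,.034,"fence"),(.034,.042,"g")]:
    m=reg&(z>lo)&(z<hi)&dark&(P[...,1]>.07); print(nm,m.sum(), rect(m) if m.sum()>10 else 0)
E
python3 fit.py 1
```

```text
blank top (((495.74359130859375, 143.90660095214844), (39.21146011352539, 39.258174896240234), 83.46951293945312), np.float64(0.057875222731099574), 1177)
plate (((516.7901000976562, 75.9251708984375), (224.22003173828125, 159.86959838867188), 80.56957244873047), np.float64(0.013001169455786249), 16404)
stop/guide 1048 (((578.8916015625, 135.06741333007812), (65.5076675415039, 13.971698760986328), 80.5431900024414), np.float64(0.04480757894735721), 532)
fence 1425 (((517.3640747070312, 171.86590576171875), (13.998774528503418, 119.88687133789062), 80.67901611328125), np.float64(0.02884586986994031), 1113)Traceback (most recent call last):
  File "fit.py", line 15, in <module>
    m=reg&(z>lo)&(z<hi)&dark&(P[...,1]>.07); print(nm,m.sum(), rect(m) if m.sum()>10 else 0)
                                                               ~~~~^^^
  File "fit.py", line 9, in rect
    n,l,s,_=cv2.connectedComponentsWithStats(m); k=1+s[1:,4].argmax(); q=P[l==k]
                                                     ~~~~~~~~~~~~~~^^
ValueError: attempt to get argmax of an empty sequence
```

Emit:
apply_moves(plan=[-0.39,0.41,-0.9,-0.236,-0.39,0.41,-0.9,-0.236,-0.39,0.41,-0.9,-0.236,-0.39,0.41,-0.9,-0.236,0,0,-0.5,0,0,0,-0.5,0,0,0,-0.5,0,0,0,-0.4,0,0,0,-0.3,0,0,0,0,0], grip=1)

```text
time_s: 3.6
position: [0.4466, 0.152, 0.0217]
tcp_rot: [[0.164, 0.986, -0.002], [0.986, -0.164, -0.0], [-0.0, -0.002, -1.0]]
force: [0.9, 0.3, 0.1]
opening: 0.007
grasp_force: 0.0
```

```bash
cat > b.py <<'E'
from h import *
st=bot.read_state(); o=np.array([.5525,.1386]); a=np.radians(-9.43); R=np.array([[np.cos(a),-np.sin(a)],[np.sin(a),np.cos(a)]])
p=np.array(st["position"]); print(st["time_s"],"bed",((p[:2]-o)@R*1000).round(1),p[2].round(4),"F bed",(np.array(st["force"])[:2]@R).round(1),st["opening"],np.array(st["tcp_rot"])[:,1].round(3))
E
python3 b.py
python3 - <<'E'
from h import *
im,D=bot.capture("side"); cv2.imwrite("pics/s1.png",cv2.resize(im[150:330,200:440,::-1],None,fx=3,fy=3))
E
```

```text
3.6 bed [-106.7   -4.2] 0.0217 F bed [0.8 0.5] 0.006659011934499411 [ 0.986 -0.164 -0.002]
```

View pics/s1.png

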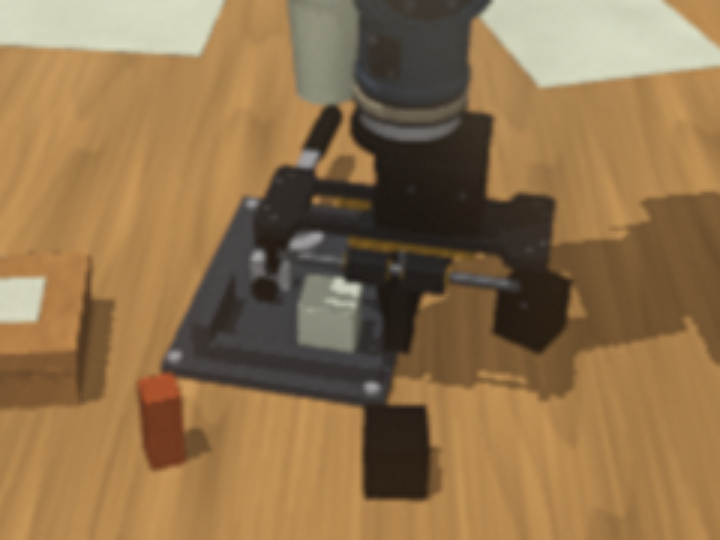

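The fingers stand just behind the blank and are clear of everything. I'll start pushing.

Emit:
apply_moves(plan=[0.1,-0.0166,0,0,0.1,-0.0166,0,0,0.1,-0.0166,0,0,0.1,-0.0166,0,0,0.1,-0.0166,0,0,0.1,-0.0166,0,0,0.1,-0.0166,0,0,0.1,-0.0166,0,0,0.1,-0.0166,0,0,0.1,-0.0166,0,0,0.1,-0.0166,0,0,0.1,-0.0166,0,0])

```text
time_s: 5.15
position: [0.5048, 0.1421, 0.0227]
tcp_rot: [[0.164, 0.986, -0.005], [0.986, -0.164, -0.0], [-0.001, -0.005, -1.0]]
force: [-4.8, 1.3, 6.1]
opening: 0.006
grasp_force: 3.1
```

```bash
python3 b.py; python3 w.py 2 | grep -v lever; sed -i 's/^for lo/if 0:\n  pass\nfor lo/; s/(.034,.042,"g")//' fit.py; python3 fit.py 2 | head -1
```

```text
5.15 bed [-47.7  -4.4] 0.0227 F bed [-5.   0.5] 0.005807776777850055 [ 0.986 -0.164 -0.005]
5.15 [0.50475881 0.14210574 0.02268192] [[0.164, 0.986, -0.005], [0.986, -0.164, -0.0], [-0.001, -0.005, -1.0]] [-4.83358311  1.31533692  6.11163269] 0.005807776777850055
[[-0.    -0.963 -0.27   0.074]
 [ 1.    -0.     0.     0.   ]
 [-0.    -0.27   0.963 -0.163]
 [ 0.     0.     0.     1.   ]]
back_stop 0.56 (410, 258) [0.5718 0.1354 0.028 ] [0.572 0.134 0.026]
blank 0.87 (40, 337) [0.3612 0.1122 0.012 ] [0.369 0.118 0.021]
blank 0.73 (336, 257) [0.5375 0.1347 0.012 ] [0.527 0.176 0.101]
blank 0.73 (122, 35) [0.4539 0.2594 0.012 ] [0.466 0.251 0.047]Traceback (most recent call last):
  File "fit.py", line 11, in <module>
    print("blank top",rect(br))
                      ~~~~^^^^
  File "fit.py", line 9, in rect
    n,l,s,_=cv2.connectedComponentsWithStats(m); k=1+s[1:,4].argmax(); q=P[l==k]
                                                     ~~~~~~~~~~~~~~^^
ValueError: attempt to get argmax of an empty sequence
```

View pics/w2.png

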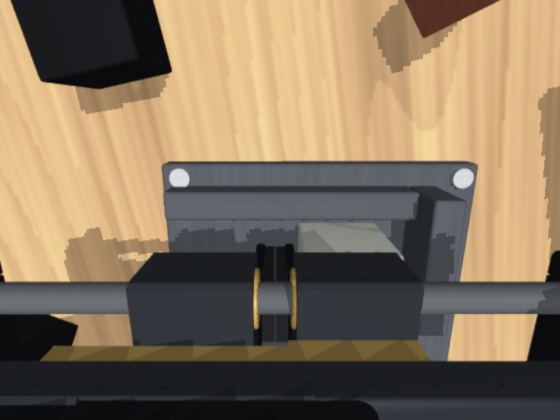

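Run:
```python
from h import *
im,D=bot.capture("side"); cv2.imwrite("pics/s2.png",cv2.resize(im[190:300,230:380,::-1],None,fx=5,fy=5,interpolation=cv2.INTER_CUBIC))
s=bot.read_state(); print(s["time_s"],s["position"],s["force"],s["moment"])
```

```text
5.6 [0.5064887  0.14203565 0.02256495] [-3.81231385 -0.09598737  3.8076487 ] [-0.01088072  0.49651469  0.0017775 ]
```

View pics/s2.png

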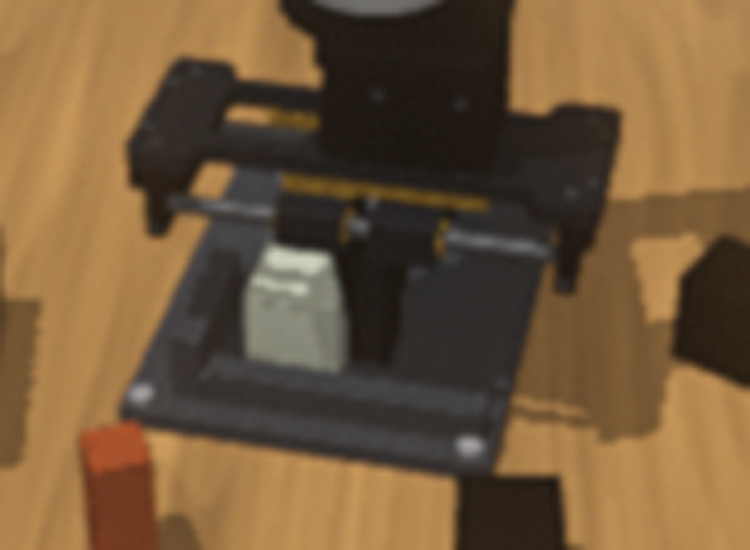

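The side view shows the gripper's carriage right over the blank's rear top edge at (280,240), and the upward force fits it touching there. I'll back off and raise the fingertips to just above the fence before pushing on.

Emit:
apply_moves(plan=[-0.2,0.0332,0,0,-0.2,0.0332,0,0,0,0,0.1,0,0,0,0.08,0,0,0,0,0,0,0,0,0])

```text
time_s: 6.35
position: [0.4874, 0.1454, 0.0317]
tcp_rot: [[0.164, 0.986, 0.001], [0.986, -0.164, 0.0], [0.0, 0.001, -1.0]]
force: [0.4, 0.2, 0.7]
opening: 0.006
grasp_force: 0.0
```

```bash
python3 b.py
python3 - <<'E'
from h import *
im,D=bot.capture("side"); cv2.imwrite("pics/s3.png",cv2.resize(im[190:300,230:380,::-1],None,fx=5,fy=5,interpolation=cv2.INTER_CUBIC))
P=cloud(cam("side"),D); o=np.array([.5525,.1386]); a=np.radians(-9.43); R=np.array([[np.cos(a),-np.sin(a)],[np.sin(a),np.cos(a)]])
B=np.dstack([(P[...,:2]-o)@R*1000,P[...,2:]*1000])
m=(im.min(2)>130)&(B[...,0]>-80)&(B[...,0]<25)&(B[...,1]>-35)&(B[...,1]<30)&(B[...,2]>14)
q=B[m]; print(len(q),np.percentile(q,[2,98],axis=0).round(1)); t=q[q[:,2]>50]; print(np.percentile(t,[2,50,98],axis=0).round(1))
E
```

```text
6.35 bed [-65.3  -4. ] 0.0317 F bed [0.4 0.2] 0.006110188105478525 [ 0.986 -0.164  0.001]
90 [[-33.6 -24.1  53.3]
 [ -1.9  15.7  58.7]]
[[-33.6 -24.1  53.3]
 [-24.4   1.3  56.6]
 [ -1.9  15.7  58.7]]
```

View pics/s3.png

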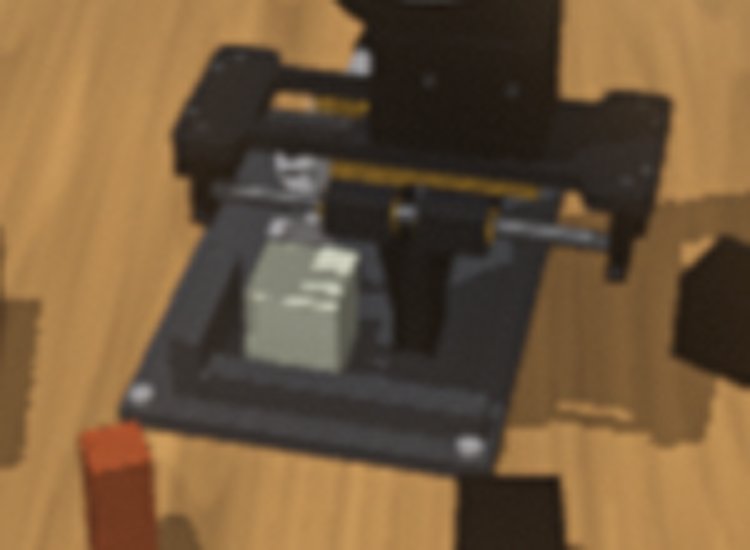

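Run:
```python
from h import *
st=bot.read_state(); im,D=bot.capture("side"); P=cloud(cam("side"),D)
T=(P-np.array(st["position"]))@np.array(st["tcp_rot"])*1000  # tool coords, z neg = up
m=(abs(T[...,0])<30)&(abs(T[...,1])<40)&(T[...,2]<3)&(T[...,2]>-90)&(im.max(2)<90)
for a in range(-90,3,6):
    q=T[m&(T[...,2]>=a)&(T[...,2]<a+6)]
    if len(q): print(a,len(q),"y",np.percentile(q[:,1],[3,97]).round(1),"x(front)",np.percentile(q[:,0],[5,50,95]).round(1))
```

```text
-90 16 y [-37.3  39.1] x(front) [-27.9  26.1  29.9]
-84 7 y [-32.9   5.1] x(front) [ 2.4  8.8 12.4]
-78 4 y [-33.    4.9] x(front) [-3.2  2.1  7. ]
-72 4 y [4.4 6.3] x(front) [-9.  -7.7 10.1]
-66 6 y [4.7 6.6] x(front) [-10.2  10.1  11.3]
-60 10 y [-13.5  11.6] x(front) [ 3.4 11.1 12.5]
-54 41 y [-14.   14.8] x(front) [-3.7  9.4 11.8]
-48 35 y [-14.5  12.8] x(front) [ 7.3  9.9 12. ]
-42 32 y [-11.9  12.9] x(front) [ 8.3 10.4 12.4]
-36 28 y [-10.8  10.7] x(front) [ 8.8 10.7 12.3]
-30 20 y [-9.3  7.4] x(front) [ 6.6  9.5 12.1]
-24 23 y [-8.8  8.6] x(front) [ 7.8 10.  11.4]
-18 25 y [-9.3 15.1] x(front) [-8.6  9.4 12. ]
-12 27 y [-9.3 31.9] x(front) [-15.4   9.3  11.2]
-6 27 y [-9.1  8.3] x(front) [ 2.3  9.5 11.7]
0 15 y [-29.7  31.8] x(front) [-16.5  27.4  29.6]
```

The finger is 18 mm thick for its lowest 30 mm and widens above that. The earlier low push bore on the blank's top edge. At this height the straight part makes contact, so I'll go on slowly.

Emit:
apply_moves(plan=[0.1,-0.0166,0,0,0.1,-0.0166,0,0,0.1,-0.0166,0,0,0.05,-0.0083,0,0,0.05,-0.0083,0,0,0.05,-0.0083,0,0,0.05,-0.0083,0,0,0.05,-0.0083,0,0,0.05,-0.0083,0,0])

```text
time_s: 7.58
position: [0.5168, 0.1404, 0.0315]
tcp_rot: [[0.164, 0.986, -0.001], [0.986, -0.164, 0.0], [-0.0, -0.001, -1.0]]
force: [-2.3, -0.2, 1.5]
opening: 0.006
grasp_force: 1.5
```

```bash
python3 b.py
```

```text
7.575 bed [-35.5  -4. ] 0.0315 F bed [-2.2 -0.6] 0.005971637470596931 [ 0.986 -0.164 -0.001]
```

Emit:
apply_moves(plan=[0.04,-0.0066,0,0,0.04,-0.0066,0,0,0.03,-0.005,0,0,0.02,-0.0033,0,0,0,0,0,0])

```text
time_s: 8.2
position: [0.5218, 0.1394, 0.0314]
tcp_rot: [[0.164, 0.986, -0.003], [0.986, -0.164, 0.0], [-0.001, -0.003, -1.0]]
force: [-5.8, 1.7, 4.0]
opening: 0.002
grasp_force: 3.1
```

```bash
python3 b.py
```

```text
8.2 bed [-30.4  -4.2] 0.0314 F bed [-6.   0.8] 0.001809503164169139 [ 0.986 -0.164 -0.003]
```

Emit:
apply_moves(plan=[0.03,-0.005,0,0,0.03,-0.005,0,0,0,0,0,0])

```text
time_s: 8.57
position: [0.5217, 0.1394, 0.0314]
tcp_rot: [[0.164, 0.986, -0.009], [0.986, -0.164, 0.0], [-0.001, -0.009, -1.0]]
force: [-9.4, 2.7, 8.5]
opening: 0.005
grasp_force: 5.7
```

```bash
python3 b.py
```

```text
8.575 bed [-30.5  -4.3] 0.0314 F bed [-9.7  1.1] 0.005217920849978813 [ 0.986 -0.164 -0.009]
```

The blank stopped with the push force rising to 9.7 N, so it is against the stop. I'll withdraw and check from above.

Emit:
apply_moves(plan=[-0.1,0.0166,0,0,-0.3,0.05,0,0,-0.3,0.05,0,0,0,0,0.6,0,0,0,0.8,0,0.2,-0.2,0.9,0.236,0.3,-0.4,0.9,0.236,0.2,-0.4,0.9,0.236,0,-0.4,0.9,0.236,0,0,0.6,0,0,0,0,0,0,0,0,0])

```text
time_s: 10.07
position: [0.5253, 0.0749, 0.3102]
tcp_rot: [[-0.0, 1.0, -0.002], [1.0, 0.0, 0.0], [0.0, -0.002, -1.0]]
force: [-0.5, -0.1, 0.4]
opening: 0.007
grasp_force: 0.0
```

```bash
python3 w.py 3|grep -v mount; python3 fit.py 3 2>&1| head -4;cat > bl.py <<'E'
import sys,numpy as np
d=np.load(f"w{sys.argv[1]}.npz");P=d["P"];im=d["im"]
o=np.array([.5525,.1386]); a=np.radians(-9.43); R=np.array([[np.cos(a),-np.sin(a)],[np.sin(a),np.cos(a)]])
B=np.dstack([(P[...,:2]-o)@R*1000,P[...,2:]*1000])
def s(n,m): q=B[m]; print(n,len(q),np.percentile(q,[1,50,99],axis=0).round(1).tolist())
n=(abs(B[...,0])<60)&(abs(B[...,1])<60)
s("blank",n&(im.min(2)>150)&(abs(B[...,2]-57)<5))
s("stop",n&(abs(B[...,2]-44.5)<3)&(im.max(2)<110)&(B[...,0]>15))
g=(abs(B[...,2]-60)<7)&(im.max(2)<60)&(B[...,1]<-140)&(B[...,1]>-280)&(abs(B[...,0])<120)
s("grip",g)
E
python3 bl.py 3
```

```text
10.075 [0.52527876 0.07492007 0.31021245] [[-0.0, 1.0, -0.002], [1.0, 0.0, 0.0], [0.0, -0.002, -1.0]] [-0.46370544 -0.12591088  0.36979985] 0.007355806262409254
[[-0.    -0.963 -0.271  0.074]
 [ 1.    -0.     0.    -0.   ]
 [-0.    -0.271  0.963 -0.163]
 [ 0.     0.     0.     1.   ]]
back_stop 0.92 (314, 122) [0.5747 0.1366 0.028 ] [0.571 0.138 0.057]
side_fence 0.84 (267, 98) [0.5157 0.1647 0.028 ] [0.516 0.166 0.028]
lever_pivot 0.69 (280, 224) [0.5318 0.0098 0.052 ] [0.532 0.016 0.067]
blank 0.92 (294, 126) [0.5508 0.1306 0.012 ] [0.548 0.133 0.058]
blank 0.88 (144, 145) [0.3537 0.106  0.012 ] [0.366 0.11  0.046]
blank 0.56 (214, 13) [0.4536 0.2628 0.012 ] [0.458 0.254 0.046]
pad 0.63 (291, 149) [0.547  0.1026 0.024 ] [0.546 0.102 0.013]
bed 0.95 (296, 124) [0.5534 0.1328 0.    ] [0.55  0.136 0.058]
blank top (((551.5204467773438, 133.29736328125), (39.33781051635742, 39.37569808959961), 80.41282653808594), np.float64(0.05788655181347502), 1161)
plate (((516.6629638671875, 76.22845458984375), (223.88670349121094, 159.87777709960938), 80.65108489990234), np.float64(0.0129948342694
[... 681 characters left out ...]
1).tolist())
                                       ~~~~~~~~~~~~~^^^^^^^^^^^^^^^^^^^^
    return _quantile_unchecked(
        a, q, axis, out, overwrite_input, method, keepdims, weights)
    return _ureduce(a,
                    func=_quantile_ureduce_func,
    ...<5 lines>...
                    overwrite_input=overwrite_input,
                    method=method)
    r = func(a, **kwargs)
    result = _quantile(arr,
                       quantiles=q,
    ...<2 lines>...
                       out=out,
                       weights=wgt)
    slices_having_nans = np.isnan(arr[-1, ...])
                                  ~~~^^^^^^^^^
IndexError: index -1 is out of bounds for axis 0 with size 0
```

View pics/w3.png

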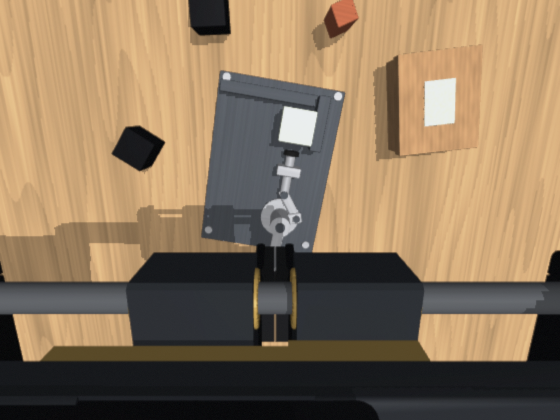

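The blank is home: its top is centred at bed x ≈ 0 and it is square to the stop. Next is the lever path.

Run:
```python
import numpy as np
pv=np.array([.5312,.0104]);R=.095
def p(th,off):
    f=th-1.85-np.radians(9.43); return pv+R*np.array([np.cos(f),np.sin(f)])-off*np.array([-np.sin(f),np.cos(f)])
cur=np.array([.5253,.0749])
W=[p(.28,.045),p(.28,.03)]+[p(t,.019) for t in np.arange(.30,1.72,.07)]
for i,w in enumerate(W):
    print(i,w.round(4),((w-cur)/.05).round(3)); cur=w
```

```text
0 [ 0.4713 -0.076 ] [-1.08  -3.018]
1 [ 0.4861 -0.0784] [ 0.296 -0.049]
2 [ 0.4988 -0.0809] [ 0.253 -0.049]
3 [ 0.5052 -0.0829] [ 0.129 -0.041]
4 [ 0.5118 -0.0845] [ 0.132 -0.032]
5 [ 0.5185 -0.0856] [ 0.134 -0.022]
6 [ 0.5253 -0.0863] [ 0.135 -0.013]
7 [ 0.5321 -0.0865] [ 0.136 -0.004]
8 [ 0.5388 -0.0862] [0.135 0.006]
9 [ 0.5456 -0.0854] [0.135 0.015]
10 [ 0.5522 -0.0842] [0.133 0.025]
11 [ 0.5588 -0.0825] [0.131 0.034]
12 [ 0.5652 -0.0803] [0.129 0.043]
13 [ 0.5715 -0.0777] [0.125 0.052]
14 [ 0.5775 -0.0747] [0.121 0.061]
15 [ 0.5834 -0.0712] [0.117 0.069]
16 [ 0.589  -0.0674] [0.112 0.077]
17 [ 0.5943 -0.0631] [0.106 0.085]
18 [ 0.5993 -0.0586] [0.1   0.092]
19 [ 0.6039 -0.0536] [0.093 0.099]
20 [ 0.6082 -0.0484] [0.086 0.105]
21 [ 0.6121 -0.0429] [0.078 0.111]
22 [ 0.6157 -0.0371] [0.071 0.116]
```

Emit:
apply_moves(plan=[-0.216,-0.604,-0.75,-0.19,-0.216,-0.604,-0.75,-0.19,-0.216,-0.604,-0.75,-0.19,-0.216,-0.604,-0.75,-0.19,-0.216,-0.604,-0.75,-0.19,0,0,0,0,0,0,-0.5,0,0,0,-0.5,0,0,0,-0.5,0,0,0,-0.23,0,0,0,0,0])

```text
time_s: 11.85
position: [0.4729, -0.0759, 0.0377]
tcp_rot: [[0.164, 0.986, 0.0], [0.986, -0.164, 0.0], [0.0, 0.0, -1.0]]
force: [-0.4, 0.2, 0.6]
opening: 0.006
grasp_force: 0.0
```

Run:
```python
from h import *
im,D=bot.capture("side"); cv2.imwrite("pics/s4.png",cv2.resize(im[130:290,220:380,::-1],None,fx=3.7,fy=3.7,interpolation=cv2.INTER_CUBIC))
for r in bot.pinpoint("side","lever_grip"): print(r["p"],onz(cam("side"),r["xy"],.052))
```

```text
0.66 [ 0.51052071 -0.08186319  0.052     ]
```

View pics/s4.png

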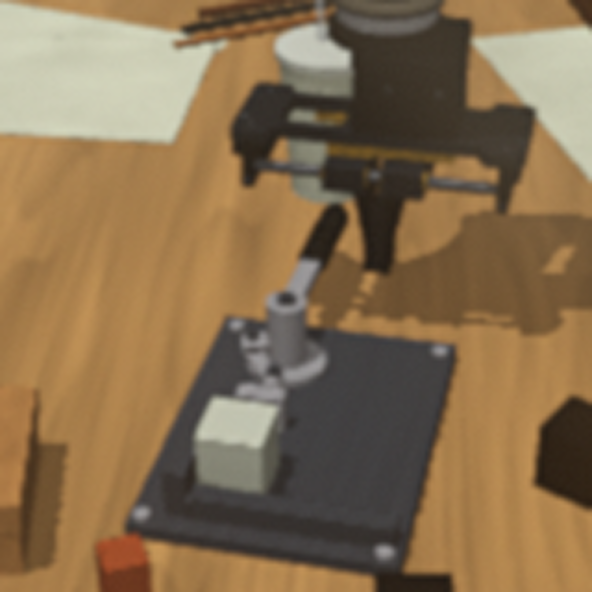

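The finger at (380,240) stands beside the grip at (325,235), on the correct side for an anticlockwise push, and the blank sits at the stop. I'll push the lever.

Emit:
apply_moves(plan=[0.27,-0.049,0,0,0.25,-0.049,0,0,0.129,-0.041,0,0.4,0.132,-0.032,0,0.4,0.134,-0.022,0,0.4,0.135,-0.013,0,0.4,0.136,-0.004,0,0.4,0.135,0.006,0,0.4,0.135,0.015,0,0.4,0.133,0.025,0,0.4])

```text
time_s: 13.2
position: [0.5499, -0.0853, 0.0378]
tcp_rot: [[-0.386, 0.923, -0.006], [0.923, 0.386, -0.0], [0.002, -0.006, -1.0]]
force: [-6.4, -5.0, 4.1]
opening: 0.004
grasp_force: 4.1
```

Emit:
apply_moves(plan=[0.131,0.034,0,0.4,0.129,0.043,0,0.4,0.125,0.052,0,0.4,0.121,0.061,0,0.4,0.117,0.069,0,0.4,0.112,0.077,0,0.4,0.106,0.085,0,0.4])

```text
time_s: 14.08
position: [0.5936, -0.0646, 0.0378]
tcp_rot: [[-0.774, 0.634, -0.002], [0.634, 0.774, -0.001], [0.001, -0.003, -1.0]]
force: [-3.9, -3.9, 1.9]
opening: 0.004
grasp_force: 2.4
```

Contact is steady at the expected force, so I'll continue past the dead point.

Emit:
apply_moves(plan=[0.1,0.092,0,0.4,0.093,0.099,0,0.4,0.086,0.105,0,0.4,0.078,0.111,0,0.4,0.071,0.116,0,0.4,0.04,0.1,0,0.2,0,0,0,0])

```text
time_s: 14.95
position: [0.618, -0.032, 0.0377]
tcp_rot: [[-0.954, 0.301, 0.001], [0.301, 0.954, -0.0], [-0.001, 0.0, -1.0]]
force: [-0.2, -0.2, 0.8]
opening: 0.007
grasp_force: 0.0
```

Run:
```python
from h import *
im,D=bot.capture("side")
for r in bot.pinpoint("side","lever_grip"): print(r["p"],onz(cam("side"),r["xy"],.052))
```

```text
0.74 [ 0.6298655 -0.011953   0.052    ]
```

The grip is where the locked position puts it, (0.629, -0.011), and the force is gone. I'll withdraw and verify.

Emit:
apply_moves(plan=[-0.05,-0.3,0,0,-0.05,-0.3,0,0,0,0,0.7,0,0,0,0.9,-0.7,-0.3,0.3,0.9,-0.9,-0.4,0.5,0.9,-0.9,-0.4,0.6,0.9,-0.9,-0.4,0.6,0.9,-0.9,-0.2,0.6,0.6,-0.9,0,0,0,-0.8,0,0,0,0,0,0,0,0])

```text
time_s: 16.55
position: [0.5271, 0.0667, 0.327]
tcp_rot: [[-0.217, 0.976, -0.001], [0.976, 0.217, -0.0], [0.0, -0.001, -1.0]]
force: [0.8, -0.0, 0.9]
opening: 0.007
grasp_force: 0.0
```

```bash
python3 w.py 4|grep -E "lever|blank|^[0-9]|pad"; python3 fit.py 4 2>&1| head -2; python3 bl.py 4 2>&1|head -2
```

```text
16.55 [0.52710025 0.06674068 0.32695992] [[-0.217, 0.976, -0.001], [0.976, 0.217, -0.0], [0.0, -0.001, -1.0]] [ 0.75941327 -0.02026219  0.87416814] 0.0071757923543010905
lever_pivot 0.66 (269, 214) [0.532  0.0101 0.052 ] [0.531 0.015 0.067]
lever_grip 0.63 (423, 131) [0.6951 0.1557 0.052 ] [0.694 0.157 0.053]
lever_grip 0.59 (336, 244) [ 0.6301 -0.011   0.052 ] [ 0.626 -0.007  0.062]
blank 0.88 (153, 110) [0.3535 0.1067 0.012 ] [0.364 0.109 0.046]
blank 0.85 (248, 1) [0.4513 0.2594 0.012 ] [0.455 0.251 0.046]
blank 0.82 (305, 118) [0.5528 0.1397 0.012 ] [0.548 0.14  0.058]
pad 0.63 (301, 117) [0.5468 0.1399 0.024 ] [0.543 0.14  0.058]
pad 0.52 (297, 135) [0.5467 0.1161 0.024 ] [0.545 0.117 0.034]
blank top (((553.2130737304688, 138.5654296875), (39.395416259765625, 41.122493743896484), 80.7589111328125), np.float64(0.05794591726982501), 1083)
plate (((516.7529296875, 75.79435729980469), (224.6329803466797, 159.65008544921875), 80.67388916015625), np.float64(0.012976212709785523), 15514)
blank 1107 [[-19.6, -19.4, 56.0], [-0.5, 0.5, 57.9], [19.1, 19.6, 59.8]]
stop 389 [[19.9, -31.1, 42.7], [28.9, -4.2, 44.9], [33.5, 33.6, 46.9]]
```

View pics/w4.png

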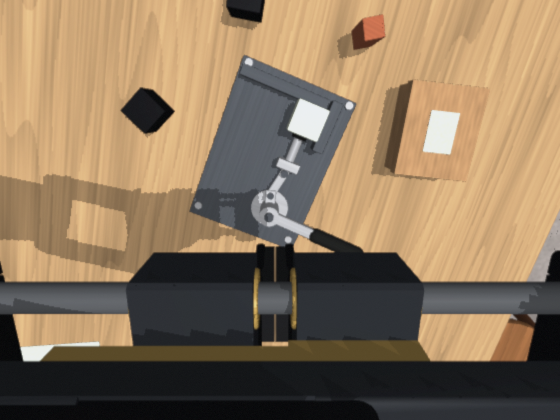

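The blank at (308,120) is at bed (0, 0) between the stop and the fence. The lever is locked with its grip at (336,244), and the hand is clear.

```bash
python3 -c "
from rig import bot
print(bot.hand_in())"
```

```text
the job is handed in; nothing more can be done
None
```

The blank is home against the back stop and clamped to the fence, the lever is locked, the hand is clear, and the job is handed in (about 17 s used); early on, one low push bore on the blank's top edge, so I backed off and raised the fingers, and it still stood flat.

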